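Knock the jammed nuts out of a jar into the food pan

TASK

Two nuts in their shells are jammed side by side in the neck of the white plastic jar that stands open on the counter. Lay the jar on its side on the counter and let go of it, take hold of it again so that you can tip it mouth down over the steel food pan, and tap its rim on the pan's edge until both nuts drop into the pan. Then leave the empty jar lying on its side on the counter beside the pan, and disturb nothing else.

Things in the scene. Friction and masses are not known exactly. Their poses are not given: they have to be found in the camera images.
- jar_center (a point): centre (half-way up) of the loose white plastic jar, 105 mm tall, 0.12 to 0.23 kg, upright at first. z points from foot to mouth. Block body 58 (x) by 44 (y) by 72 mm tall, shoulder to 77 mm, flat neck 52 by 38 mm, rim 58 by 40 mm over the last 6 mm. Lying on a 44 mm wide side its axis is 29 mm above the counter, on a 58 mm wide side 22 mm.
- jar_mouth (a point): centre of the jar's open mouth, in the plane of the rim; same axes as the jar. The opening is 46 mm (x) by 32 mm (y); the rim round it is 6 mm wide at its x ends and 4 mm at its y sides.
- nut0: brown round nut, 22 mm, 10 g; origin at its centre. Starts jammed in the neck, 16 mm below the mouth, 11.5 mm off the jar's axis towards -x. Springy beads on both sides (y) hold it back with about twice its weight: tipping alone does not free it. It pops out when the tipped jar's rim is stopped dead by a hard edge at 0.2 to 0.4 m/s; softer or glancing taps do nothing. May need more than one tap.
- nut1: the other nut, the same, jammed beside the first one, 11.5 mm from the jar's axis towards the jar's +x.
- pan: open steel food pan, fixed to the counter: inside 154 mm (its x) by 168 mm (its y), 65 mm tall, floor and walls 4 mm thick, with a flat lip round the top, level with the wall tops, so that the edge is 14 mm wide: 182 by 196 mm over the lip. Origin under its centre on the counter, z up.
- sauce_bottle: bystander: dark glass bottle, 56 mm across, 170 mm tall, standing loose; origin under its centre.
- tumbler: bystander: white tumbler, 72 mm across, 100 mm tall, standing loose; origin under its centre.
- jar_cap: bystander: the jar's flat white cap, 58 by 40 by 14 mm, lying loose on the counter; origin under its centre.
Things that resemble listed ones, but are neither listed nor needed, are in the scene too. Of the things that look like the part that bears jar_center, the smaller one is meant.

How it is judged:
By the outcome, as a careful person would: the job done as asked, in the order asked, and still so for the second after the job is handed in, with the robot touching nothing.
It also fails if it takes over 58 s, if anything falls off the work surface, if the arm or the gripper's body presses on something with over 40 N, if the wrist force passes 120 N, or if a joint passes its speed limit or range.

ROBOT

A 6-joint arm with a two-finger parallel gripper is mounted at the origin on the work surface. World frame = base frame: x ahead of the robot, y to its left, z up, the work surface at z = 0. Lengths are in m, angles in degrees, forces in N, time in s.
With the tool pointing down it reaches from about 0.4 to 0.825 m from the base axis. Payload 7 kg.
Tool frame: the origin (TCP) lies at the very end of the fingers, on their centre line; the grasp point (between the pads) lies tcp_to_grasp behind it (tcp_to_grasp is the distance from the TCP to the grasp point, in m); x points along the fingers, y is the direction in which the jaws open and shut, and the axes are right-handed (so a half turn about x gives the same grasp; the last joint's range is limited). The gripper opens to 88 mm and grips with 3 to 60 N. Pads are 19 mm wide; open, the fingers measure 130 mm over their backs; the gripper's body (78 mm by 193 mm) begins 47 mm behind the grasp point.
Start: joints at [86.866, 20.546, 0.682, 0, -70.136, -16.507], TCP at [0.227, 0.636, 0.227] pointing down, gripper open.
Joint ranges: [-176.03, 176.03], [-82.01, 121.73], [-58.28, 71.71], [-173.87, 95.51], [-174.79, -0.11], [-173.66, 173.66]. Speed limits (degrees/s): [136.94, 136.94, 172.46, 180, 180, 180].

INTERFACE

Orientations are given as [roll, pitch, yaw] about the fixed x, y, z axes, in that order (R = Rz(yaw) Ry(pitch) Rx(roll)).
In Python, from plant import * gives the robot as it stands. The module is installed in compiled form; this text tells all that it offers.
- The arm moves only by the shell command python3 -m pendant 'ROWS'. ROWS is JSON, a list of rows, each an object with "claw": the finger opening in mm, from 0 to 87.6; "linear": the shift along the tool's x, y, z in mm, a list of three; "twist": the turn about the tool's x in rad. In form: [{"claw": claw, "linear": [tx, ty, tz], "twist": twist}, ...]. A call has exactly 10 rows; each row shifts and turns the commanded pose from where the row before left it, along the tool's axes as they then stand; what a row does not reach is not made up. A row lasts 1/12 s, in which the tool goes at most 41.7 mm and 7.16 degrees, less where a joint would pass 70% of its speed; a pose out of reach is approached as far as the arm can. A call with a gripper value outside its range is refused whole. The fingers move at their own pace and stop on an object; the grip force is fixed at half the most. Time passes only in rows, so rows that do not move let the fingers close, or fill a call up. It gives the time, the measured TCP pose, the force and the opening at its end, in the units of the state.
- get_obs(): the state, without advancing time (a new reading comes with each control period).
- snapshot(name): name is "scene" or "top" or "wrist"; returns (picture, depth): 420x560x3 uint8, red, green, blue; 420x560 float32, m along the optical axis (not along the pixel's ray), 0 where there is no reading.
- camera_params(name): a dict with "fx", "fy", "cx", "cy" (pixels), "rvec" (rotation vector, rad) and "tvec" (3), from world to camera coordinates, as OpenCV has them. Camera axes: x right, y down, z forward; pixel columns grow to the right and rows downward; lengths in m; the calibration is good to about 2 mm. A picture is of the moment at which its call begins: read the wrist's pose just before it. camera_params takes no time and is no camera call; for the wrist camera it gives the pose at the moment of the call.
- close_job(): hands the job in, once; it reports no verdict.
Trained networks look in the newest picture that a camera, given by its name, has taken for a name from the list of things; names that differ only in an ending like _2 or _b are one class to them, and where a whole thing is asked for, a point or a joint stands for the part that bears it (a point fixed in the world has none). Each returns a list of dicts, best first, with "confidence" (0 to 1); they miss things now and then, are a little off and sometimes report something else, mostly with a low value. They report only what shows in the picture. A call takes as long as a camera call. They do not tell look-alikes from the thing itself.
- boxes_of(camera, target): "xy" ([column, row] in pixels, amid what is visible of it).
The state is a dict: "clock": time; "joint_pos": joint angles; "qvel": joint speeds; "tau": joint torques, N m; "tool_pos": TCP position; "orientation": TCP orientation; "force": force on the tool from outside, world axes, zero at the start; "moment": the same for the moment, N m; "opening": finger opening in m.
Only numpy, scipy, OpenCV 4.12 (cv2) and the standard library are available. Lean on these libraries where they do the work, as an engineer would, in place of code of your own. Each camera call takes 0.05 s, during which the arm holds its last target. There are 200 camera calls.

## Working session

There is one attempt and no reset: what is moved stays moved. The work goes in short steps, Python scripts to look and compute and a shell command to move; the robot and the scene stay as the last step left them, time stands still between calls to the robot, and variables do not carry over. Pictures are saved under pics/ and viewed, about 8 in all and at most 12, crops included, and the job is handed in when it is done.

```bash
mkdir -p pics; cat > h.py <<'E'
from plant import *
import numpy as np, cv2
from scipy.spatial.transform import Rotation as R
def cam(n):
    p=camera_params(n); Rm=cv2.Rodrigues(np.array(p['rvec'],float))[0]; return p,Rm,np.array(p['tvec'],float).ravel()
def pts(n,depth,c=None):
    p,Rm,t=c or cam(n)
    v,u=np.mgrid[:420,:560]
    P=np.stack([(u-p['cx'])/p['fx']*depth,(v-p['cy'])/p['fy']*depth,depth],-1)
    return (P-t)@Rm   # Rm^T (P-t)
def save(img,n): cv2.imwrite('pics/'+n,img[:,:,::-1])
E
python3 - <<'E'
from h import *
o=get_obs();print(o)
a={}
for n in('scene','top'):
    im,d=snapshot(n);a[n]=im;W=pts(n,d);np.savez(n+'.npz',im=im,d=d,W=W)
    save(im,n+'0.png')
    for t in('jar_center','pan','sauce_bottle','tumbler','jar_cap','nut0'):
        for b in boxes_of(n,t):
            u,v=map(int,b['xy']);print(n,t,(u,v),round(b['confidence'],2),W[v,u].round(3))
print(globals().get('tcp_to_grasp'))
E
```

```text
{'clock': 0.0, 'joint_pos': array([ 8.68661588e+01,  2.05907400e+01,  6.31676716e-01, -2.12900904e-02,
       -7.01377536e+01, -1.65086230e+01]), 'qvel': array([ 0.01315853, -0.00052928,  0.09142415, -0.0079739 ,  0.01312287,
       -0.07560027]), 'tau': array([ 2.71109166e-03, -5.82714236e+01,  2.93059194e+01,  6.99727759e+00,
        6.92254049e-03, -1.33643566e-04]), 'tool_pos': array([0.22673369, 0.63522321, 0.22561095]), 'orientation': array([  94.83060032,   89.90113541, -104.81911424]), 'force': array([ 0.19529765,  0.2138165 , -1.04118233]), 'moment': array([ 0.05398592, -0.06477571,  0.01128254]), 'opening': 0.0875736277226538}
scene jar_center (208, 211) 0.93 [ 0.618 -0.167  0.104]
scene jar_center (224, 246) 0.87 [ 0.749 -0.14   0.091]
scene pan (312, 212) 0.72 [0.563 0.152 0.004]
scene sauce_bottle (99, 219) 0.6 [ 0.584 -0.456  0.095]
scene tumbler (391, 183) 0.58 [0.542 0.416 0.065]
scene jar_cap (274, 266) 0.67 [ 0.772 -0.014  0.014]
top jar_center (343, 188) 0.7 [ 0.717 -0.137  0.1  ]
top jar_center (349, 244) 0.55 [ 0.574 -0.148  0.103]
top pan (234, 240) 0.75 [0.598 0.149 0.005]
top sauce_bottle (470, 250) 0.66 [ 0.556 -0.441  0.116]
top tumbler (471, 253) 0.19 [ 0.549 -0.443  0.115]
top jar_cap (294, 185) 0.74 [ 0.748 -0.014  0.014]
top nut0 (357, 233) 0.42 [ 0.603 -0.17   0.094]
0.0188
```

View pics/scene0.png

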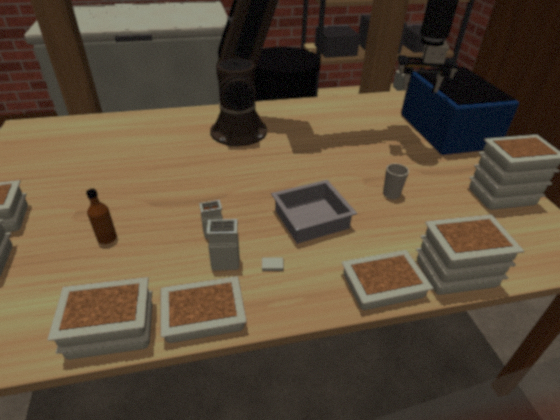

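View pics/top0.png

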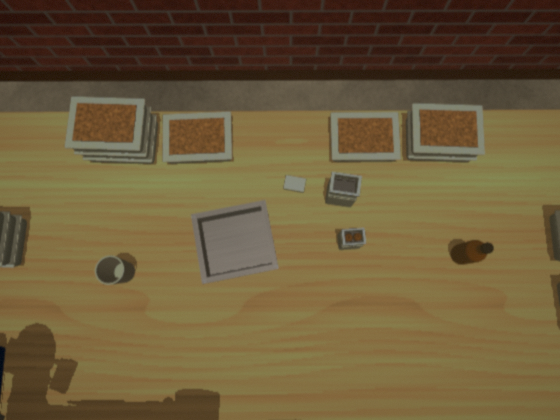

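Candidates for the jar: the small one at scene (210,211) / top (352,238), with brown nuts showing, and the taller one at scene (224,245) / top (344,188). I choose the smaller one and check it in a crop.

```bash
python3 - <<'E'
from h import *
z=np.load('top.npz');W=z['W'];im=z['im']
def rect(m,name):
    p=W[m][:,:2].astype(np.float32); r=cv2.minAreaRect(p*1000); print(name,len(p),r, 'z',np.median(W[m][:,2]).round(4))
x,y,zz=W[...,0],W[...,1],W[...,2]
box=lambda a,b,c,d:(x>a)&(x<b)&(y>c)&(y<d)
rect(box(.52,.66,-.26,-.08)&(zz>.098)&(zz<.115),'small jar rim')
rect(box(.52,.66,-.26,-.08)&(zz>.02)&(zz<.115),'small all')
rect(box(.66,.80,-.26,-.08)&(zz>.11),'big top')
rect(box(.66,.80,-.26,-.08)&(zz>.02),'big all')
rect(box(.45,.75,.0,.3)&(zz>.058)&(zz<.075),'pan lip')
rect(box(.7,.8,-.06,.05)&(zz>.009)&(zz<.03),'cap')
rect(box(.45,.65,-.6,-.38)&(zz>.02),'bottle')
rect(box(.4,.65,.35,.55)&(zz>.02),'tumbler')
print('max z',zz[box(.52,.66,-.26,-.08)].max(),zz[box(.66,.8,-.26,-.08)].max())
c=cv2.resize(im[165:270,270:380],None,fx=5,fy=5,interpolation=cv2.INTER_CUBIC);save(c,'crop1.png')
E
```

```text
small jar rim 201 ((592.90869140625, -158.89791870117188), (40.32722091674805, 57.94090270996094), 3.8653082847595215) z 0.104
small all 520 ((591.8060302734375, -158.83851623535156), (42.51960372924805, 58.208133697509766), 3.8653082847595215) z 0.0948
big top 429 ((719.3145141601562, -138.43017578125), (75.35205841064453, 52.72759246826172), 81.3143539428711) z 0.1345
big all 983 ((717.81884765625, -138.11524963378906), (75.52381134033203, 55.79973602294922), 81.2281265258789) z 0.1037
pan lip 1567 ((588.2373657226562, 141.9969940185547), (182.49302673339844, 196.25482177734375), 10.91542911529541) z 0.0652
cap 291 ((753.2789306640625, -15.150537490844727), (57.84143829345703, 40.74721908569336), 80.11016082763672) z 0.0141
bottle 734 ((554.712890625, -455.74383544921875), (55.564430236816406, 48.726158142089844), 11.41212272644043) z 0.1116
tumbler 743 ((514.5848388671875, 441.0830383300781), (71.28462219238281, 68.17405700683594), 89.66771697998047) z 0.0736
max z 0.11034908867241384 0.14188237043485968
```

View pics/crop1.png

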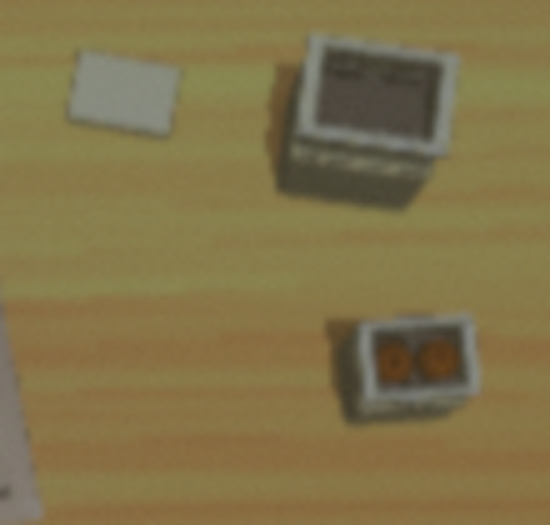

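The crop confirms it: the small jar at crop (418,360) holds two brown nuts, while the larger one at (375,95) is empty. The tool can only translate and twist about the vertical, so I'll turn the jar inside the grip by pushing it against the pan lip.

```bash
cat >> h.py <<'E'
def goto(g,jaw=None,ax=None):
    """tool shift (mm) for grasp point -> g; jaw = world angle deg of jaw line"""
    o=get_obs(); Rt=R.from_euler('xyz',o['orientation'],degrees=True).as_matrix()
    P=o['tool_pos']-Rt[:,0]*tcp_to_grasp
    ya=np.degrees(np.arctan2(Rt[1,1],Rt[0,1]))
    tw=0
    if jaw is not None:
        d=(jaw-ya+90)%180-90; tw=-d  # tool x is down: positive twist lowers world yaw
    Rn=Rt@R.from_rotvec([np.radians(tw),0,0]).as_matrix()
    print('t',round(o['clock'],2),'P',P.round(4),'jaw',ya.round(2),'tool y',Rt[:,1].round(3),'z',Rt[:,2].round(3),'j6',o['joint_pos'][5].round(1),'F',o['force'].round(1),'open',round(o['opening']*1000,1))
    print('twist first rad',np.radians(tw).round(4),'then linear mm',((np.array(g)-P)@Rn*1000).round(1))
E
python3 -c "
from h import *
goto([.593,-.159,.13],93.87); goto([.593,-.159,.065],93.87)"
```

```text
t 0.7 P [0.2269 0.6357 0.2454] jaw -109.64 tool y [-0.336 -0.942 -0.   ] z [-0.942  0.336  0.   ] j6 -16.5 F [-0.7  0.  -0.3] open 87.5
twist first rad -0.4103 then linear mm [ 115.3  817.6 -311.7]
t 0.7 P [0.2269 0.6357 0.2454] jaw -109.64 tool y [-0.336 -0.942 -0.   ] z [-0.942  0.336  0.   ] j6 -16.5 F [-0.7  0.  -0.3] open 87.5
twist first rad -0.4103 then linear mm [ 180.3  817.6 -311.7]
```

```bash
python3 -m pendant '[{"claw":87,"linear":[0,0,0],"twist":-0.1026},{"claw":87,"linear":[0,0,0],"twist":-0.1026},{"claw":87,"linear":[0,0,0],"twist":-0.1026},{"claw":87,"linear":[0,0,0],"twist":-0.1026},{"claw":87,"linear":[0,34,-13],"twist":0},{"claw":87,"linear":[0,34,-13],"twist":0},{"claw":87,"linear":[0,34,-13],"twist":0},{"claw":87,"linear":[0,34,-13],"twist":0},{"claw":87,"linear":[0,34,-13],"twist":0},{"claw":87,"linear":[0,34,-13],"twist":0}]'
python3 -m pendant '[{"claw":87,"linear":[0,34,-13],"twist":0},{"claw":87,"linear":[0,34,-13],"twist":0},{"claw":87,"linear":[0,34,-13],"twist":0},{"claw":87,"linear":[0,34,-13],"twist":0},{"claw":87,"linear":[0,34,-13],"twist":0},{"claw":87,"linear":[0,34,-13],"twist":0},{"claw":87,"linear":[0,34,-13],"twist":0},{"claw":87,"linear":[0,34,-13],"twist":0},{"claw":87,"linear":[0,34,-13],"twist":0},{"claw":87,"linear":[0,34,-13],"twist":0}]'
python3 -c "
from h import *
goto([.593,-.159,.065],93.87)"
```

```text
clock: 1.53
tool_pos: [0.3189, 0.4358, 0.2267]
orientation: [-126.1, 90.0, 57.8]
force: [0.9, 0.2, -0.5]
opening: 0.0866
clock: 2.37
tool_pos: [0.4716, 0.1053, 0.227]
orientation: [-151.1, 89.9, 32.8]
force: [1.6, 0.8, 0.2]
opening: 0.0873
t 2.37 P [0.4716 0.1053 0.2458] jaw -86.11 tool y [ 0.068 -0.998 -0.001] z [-0.998 -0.068 -0.001] j6 57.9 F [1.6 0.8 0.2] open 87.3
twist first rad 0.0004 then linear mm [ 180.8  272.  -103.1]
```

```bash
python3 -m pendant '[{"claw":87,"linear":[0,34,-13],"twist":0},{"claw":87,"linear":[0,34,-13],"twist":0},{"claw":87,"linear":[0,34,-13],"twist":0},{"claw":87,"linear":[0,34,-13],"twist":0},{"claw":87,"linear":[0,34,-13],"twist":0},{"claw":87,"linear":[0,34,-13],"twist":0},{"claw":87,"linear":[0,34,-13],"twist":0},{"claw":87,"linear":[0,34,-12],"twist":0},{"claw":87,"linear":[20,0,0],"twist":0},{"claw":87,"linear":[20,0,0],"twist":0}]'
python3 - <<'E'
from h import *
goto([.593,-.159,.066],93.87)
c=cam('wrist');im,d=snapshot('wrist');save(im,'w1.png');W=pts('wrist',d,c)
x,y,z=W[...,0],W[...,1],W[...,2]
m=(abs(x-.593)<.07)&(abs(y+.159)<.07)&(z>.099)&(z<.108)
print(m.sum());r=cv2.minAreaRect(W[m][:,:2].astype(np.float32)*1000);print(r)
E
```

```text
clock: 3.2
tool_pos: [0.5934, -0.1597, 0.1866]
orientation: [171.3, 89.9, -5.0]
force: [-0.2, 0.8, 0.0]
opening: 0.0871
t 3.2 P [ 0.5934 -0.1597  0.2054] jaw -86.31 tool y [ 0.064 -0.998  0.   ] z [-0.998 -0.064 -0.002] j6 90.5 F [-0.2  0.8  0. ] open 87.1
twist first rad -0.0032 then linear mm [139.4  -0.7   0.6]
2514
((594.3518676757812, -159.04721069335938), (40.440696716308594, 58.01124572753906), 3.915806293487549)
```

View pics/w1.png

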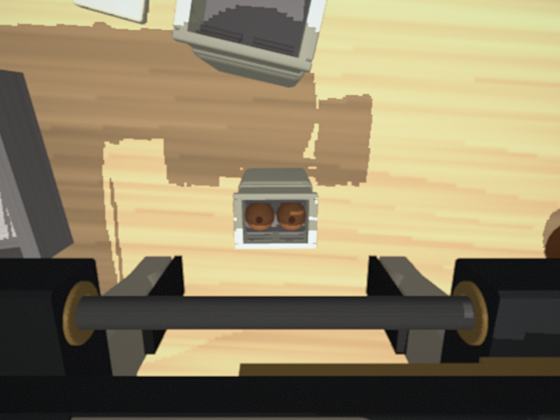

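The wrist view shows the jar rim at (275,220) with both nuts at (258,216) and (292,216), between the open fingers. Descend and grip it.

```bash
python3 -m pendant '[{"claw":87,"linear":[28,0,0],"twist":0},{"claw":87,"linear":[28,-0.5,0],"twist":0},{"claw":87,"linear":[28,0,0],"twist":0},{"claw":87,"linear":[28,0,0],"twist":0},{"claw":87,"linear":[27,0,0],"twist":0},{"claw":40,"linear":[0,0,0],"twist":0},{"claw":40,"linear":[0,0,0],"twist":0},{"claw":40,"linear":[0,0,0],"twist":0},{"claw":40,"linear":[0,0,0],"twist":0},{"claw":40,"linear":[0,0,0],"twist":0}]'
python3 -m pendant '[{"claw":40,"linear":[0,0,0],"twist":0},{"claw":40,"linear":[-10,0,0],"twist":0},{"claw":40,"linear":[-20,0,0],"twist":0},{"claw":40,"linear":[-20,0,0],"twist":0},{"claw":40,"linear":[-20,0,0],"twist":0},{"claw":40,"linear":[-20,0,0],"twist":0},{"claw":40,"linear":[-20,0,0],"twist":0},{"claw":40,"linear":[-20,0,0],"twist":0},{"claw":40,"linear":[0,0,0],"twist":0},{"claw":40,"linear":[0,0,0],"twist":0}]'
python3 - <<'E'
from h import *
u=np.array([np.cos(np.radians(10.9)),np.sin(np.radians(10.9)),0])
e=np.array([.588,.142,.065])+.091*u
print(e)
goto(e+.045*u+[0,0,.13],100.9)
E
```

```text
clock: 4.08
tool_pos: [0.5937, -0.1571, 0.0498]
orientation: [170.3, 89.8, -5.8]
force: [0.4, -2.4, 1.5]
opening: 0.059
clock: 4.92
tool_pos: [0.5926, -0.1568, 0.1792]
orientation: [-172.9, 89.8, 11.0]
force: [-0.3, 1.3, -2.5]
opening: 0.0578
[0.67735824 0.15920769 0.065     ]
t 4.92 P [ 0.5925 -0.1568  0.198 ] jaw -86.14 tool y [ 0.067 -0.998 -0.   ] z [-0.998 -0.067 -0.003] j6 90.5 F [-0.3  1.3 -2.5] open 57.8
twist first rad -0.1228 then linear mm [   3.5 -294.2 -188. ]
```

```bash
python3 -m pendant '[{"claw":40,"linear":[0,0,0],"twist":-0.1228},{"claw":40,"linear":[0,-38,0],"twist":0},{"claw":40,"linear":[0,-38,0],"twist":0},{"claw":40,"linear":[0,-38,0],"twist":0},{"claw":40,"linear":[0,-30,-28],"twist":0},{"claw":40,"linear":[0,-30,-28],"twist":0},{"claw":40,"linear":[0,-30,-28],"twist":0},{"claw":40,"linear":[0,-30,-28],"twist":0},{"claw":40,"linear":[0,-30,-28],"twist":0},{"claw":40,"linear":[0,-30,-28],"twist":0}]'
python3 -m pendant '[{"claw":40,"linear":[0,0,-20],"twist":0},{"claw":40,"linear":[20,0,0],"twist":0},{"claw":40,"linear":[20,0,0],"twist":0},{"claw":40,"linear":[20,0,0],"twist":0},{"claw":40,"linear":[13,0,0],"twist":0},{"claw":40,"linear":[0,0,0],"twist":0},{"claw":40,"linear":[0,0,0],"twist":0},{"claw":40,"linear":[0,0,8],"twist":0},{"claw":40,"linear":[0,0,8],"twist":0},{"claw":40,"linear":[0,0,0],"twist":0}]'
python3 - <<'E'
from h import *
u=np.array([np.cos(np.radians(10.9)),np.sin(np.radians(10.9)),0])
e=np.array([.588,.142,.065])+.091*u
goto(e+.022*u+[0,0,.057],100.9)
E
```

```text
clock: 5.75
tool_pos: [0.7013, 0.1652, 0.1759]
orientation: [2.5, 89.8, -166.6]
force: [0.3, -0.5, -1.6]
opening: 0.0581
clock: 6.58
tool_pos: [0.7044, 0.1642, 0.1062]
orientation: [-149.3, 89.9, 41.6]
force: [-0.2, 0.2, -2.8]
opening: 0.0576
t 6.58 P [0.7044 0.1642 0.125 ] jaw -79.09 tool y [ 0.189 -0.982 -0.001] z [-0.982 -0.189 -0.001] j6 72.4 F [-0.2  0.2 -2.8] open 57.6
twist first rad 0.0001 then linear mm [ 3.  -0.2  5.5]
```

```bash
python3 -m pendant '[{"claw":40,"linear":[3,0,5],"twist":0},{"claw":40,"linear":[-2,0,8],"twist":0},{"claw":40,"linear":[-2,0,8],"twist":0},{"claw":40,"linear":[0,0,8],"twist":0},{"claw":40,"linear":[0,0,8],"twist":0},{"claw":40,"linear":[2,0,7.5],"twist":0},{"claw":40,"linear":[2,0,7.5],"twist":0},{"claw":40,"linear":[0,0,0],"twist":0},{"claw":40,"linear":[0,0,0],"twist":0},{"claw":40,"linear":[0,0,0],"twist":0}]'
python3 - <<'E'
from h import *
u=np.array([np.cos(np.radians(10.9)),np.sin(np.radians(10.9)),0])
e=np.array([.588,.142,.065])+.091*u
goto(e-.0247*u+[0,0,.0559],100.9)
im,d=snapshot('wrist');s,d=snapshot('scene')
save(np.hstack([cv2.resize(im,(400,300)),cv2.resize(s[120:270,220:420],(400,300))]),'a2.png')
E
```

```text
clock: 7.42
tool_pos: [0.6561, 0.1552, 0.1037]
orientation: [-172.7, 89.8, 18.3]
force: [2.8, 0.9, 5.8]
opening: 0.0577
t 7.42 P [0.6561 0.1551 0.1225] jaw -79.05 tool y [ 0.19  -0.982 -0.001] z [-0.982 -0.19  -0.004] j6 71.1 F [2.8 0.9 5.8] open 57.7
twist first rad 0.001 then linear mm [1.6 0.  3. ]
```

View pics/a2.png

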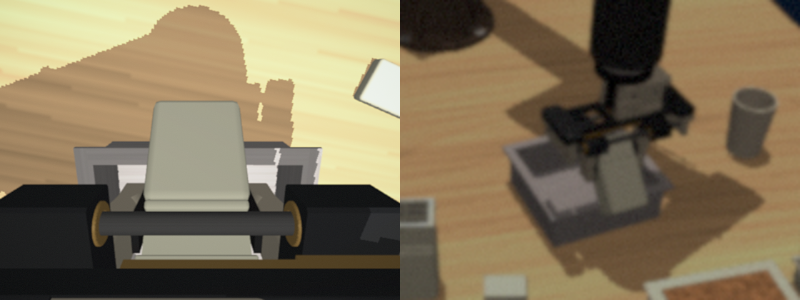

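The jar pivots in the grip: the wrist view shows its face at (200,150) sloping about 45° with the foot pointing outward. I'll continue to horizontal.

```bash
python3 -m pendant '[{"claw":40,"linear":[6,0,9],"twist":0},{"claw":40,"linear":[4,0,7],"twist":0},{"claw":40,"linear":[6,0,5.5],"twist":0},{"claw":40,"linear":[6,0,5.5],"twist":0},{"claw":40,"linear":[7,0,4],"twist":0},{"claw":40,"linear":[7,0,4],"twist":0},{"claw":40,"linear":[2,0,0],"twist":0},{"claw":40,"linear":[0,0,0],"twist":0},{"claw":40,"linear":[0,0,0],"twist":0},{"claw":40,"linear":[0,0,0],"twist":0}]'
cat >> h.py <<'E'
U=np.array([np.cos(np.radians(10.9)),np.sin(np.radians(10.9)),0])
E_=np.array([.588,.142,.065])+.091*U
def tilt(n=None):
    """slope of the jar's upper face, seen by the wrist camera, in tool -z (away from hand) direction"""
    o=get_obs();Rt=R.from_euler('xyz',o['orientation'],degrees=True).as_matrix();P=o['tool_pos']-Rt[:,0]*tcp_to_grasp
    c=cam('wrist');im,d=snapshot('wrist');W=(pts('wrist',d,c)-P)
    s=-(W@Rt[:,2])*1000;l=(W@Rt[:,1])*1000;h=W[...,2]*1000
    if n: save(im,n)
    m=(abs(l)<18)&(abs(s)<110)&(abs(h)<110)&(d>0)&(P[2]*1000+h>70 if P[2]>.07 else h>-1e9)
    for a in range(-60,110,6):
        k=m&(s>=a)&(s<a+6)
        if k.sum()>5: print(a+3,np.median(h[k]).round(1),k.sum(),end=' | ')
    print()
E
python3 - <<'E'
from h import *
goto(E_-.057*U+[0,0,.022],100.9)
tilt()
E
```

```text
clock: 8.35
tool_pos: [0.6192, 0.1479, 0.0638]
orientation: [-2.7, 89.9, -171.8]
force: [-3.4, 2.6, 6.6]
opening: 0.0577
t 8.35 P [0.6193 0.1479 0.0826] jaw -79.08 tool y [ 0.189 -0.982 -0.   ] z [-0.982 -0.189  0.001] j6 70.0 F [-3.4  2.6  6.6] open 57.7
twist first rad 0.0003 then linear mm [-4.4 -0.1 -2.2]
-21 20.9 56 | -15 21.3 1206 | -9 21.6 1249 | -3 23.0 719 | 15 25.3 1235 | 21 73.3 3576 | 27 83.2 12824 | 33 61.5 4667 | 39 26.2 1889 | 45 26.4 1968 | 51 26.6 2087 | 57 26.8 2175 | 63 27.1 2278 | 69 26.1 2544 | 75 4.4 497 |
```

```bash
python3 -c "
from h import *
goto([.575,-.09,.16],100.9)"
python3 -m pendant '[{"claw":40,"linear":[-20,0,0],"twist":0},{"claw":40,"linear":[-30,0,0],"twist":0},{"claw":40,"linear":[-30,0,0],"twist":0},{"claw":40,"linear":[0,38,0],"twist":0},{"claw":40,"linear":[0,38,0],"twist":0},{"claw":40,"linear":[0,38,0],"twist":0},{"claw":40,"linear":[0,38,0],"twist":0},{"claw":40,"linear":[0,38,0],"twist":0},{"claw":40,"linear":[0,35,0],"twist":0},{"claw":40,"linear":[0,0,0],"twist":0}]'
python3 -c "
from h import *
goto([.575,-.09,.022],100.9)"
```

```text
t 8.4 P [0.6193 0.148  0.0826] jaw -79.08 tool y [ 0.189 -0.982 -0.   ] z [-0.982 -0.189  0.001] j6 70.0 F [-2.6  2.2  5.5] open 57.8
twist first rad 0.0003 then linear mm [-77.2 225.3  88.6]
clock: 9.23
tool_pos: [0.6613, -0.0787, 0.1419]
orientation: [1.1, 89.7, -168.3]
force: [0.6, 2.0, -1.9]
opening: 0.058
t 9.23 P [ 0.6613 -0.0787  0.1607] jaw -79.36 tool y [ 0.185 -0.983  0.   ] z [-0.983 -0.185  0.005] j6 90.7 F [ 0.6  2.  -1.9] open 58.0
twist first rad -0.0046 then linear mm [139.1  -5.3  86.3]
```

```bash
python3 -m pendant '[{"claw":40,"linear":[0,0,29],"twist":0},{"claw":40,"linear":[0,-5,29],"twist":0},{"claw":40,"linear":[0,0,28],"twist":0},{"claw":40,"linear":[28,0,0],"twist":0},{"claw":40,"linear":[28,0,0],"twist":0},{"claw":40,"linear":[28,0,0],"twist":0},{"claw":40,"linear":[24,0,0],"twist":0},{"claw":40,"linear":[12,0,0],"twist":0},{"claw":40,"linear":[10,0,0],"twist":0},{"claw":40,"linear":[9,0,0],"twist":0}]'
python3 - <<'E'
from h import *
goto([.575,-.09,.022],100.9)
tilt()
im,d=snapshot('top');W=pts('top',d);x,y,zz=W[...,0],W[...,1],W[...,2]
m=(x>.66)&(x<.80)&(y>-.26)&(y<-.08)&(zz>.11);m2=m
print(cv2.minAreaRect(W[m][:,:2].astype(np.float32)*1000))
E
```

```text
clock: 10.07
tool_pos: [0.5761, -0.0845, 0.0031]
orientation: [-5.4, 89.8, -174.6]
force: [0.3, -0.4, -3.3]
opening: 0.058
t 10.07 P [ 0.5762 -0.0845  0.0219] jaw -79.11 tool y [ 0.189 -0.982 -0.   ] z [-0.982 -0.189  0.003] j6 90.0 F [ 0.3 -0.4 -3.3] open 58.0
twist first rad -0.0001 then linear mm [-0.   5.2  2.2]
-21 20.8 53 | -15 21.3 1210 | -9 21.6 1272 | -3 23.0 698 | 15 25.3 1254 | 21 73.3 3563 | 27 83.2 12831 | 33 61.4 4680 | 39 26.0 1882 | 45 26.2 1982 | 51 26.4 2060 | 57 26.6 2190 | 63 26.8 2302 | 69 25.8 2505 | 75 -21.4 1591 | 81 -21.8 1270 | 87 -21.7 1304 | 93 -21.8 1377 | 99 -21.8 1419 | 105 -21.8 1462 | 111 -21.9 496 | 
((719.2944946289062, -138.36378479003906), (75.40337371826172, 52.95718002319336), 81.13578796386719)
```

```bash
python3 -m pendant '[{"claw":60,"linear":[0,0,0],"twist":0},{"claw":70,"linear":[0,0,0],"twist":0},{"claw":87,"linear":[0,0,0],"twist":0},{"claw":87,"linear":[0,0,0],"twist":0},{"claw":87,"linear":[0,0,0],"twist":0},{"claw":87,"linear":[0,0,0],"twist":0},{"claw":87,"linear":[0,0,0],"twist":0},{"claw":87,"linear":[0,0,0],"twist":0},{"claw":87,"linear":[0,0,0],"twist":0},{"claw":87,"linear":[0,0,0],"twist":0}]'
python3 - <<'E'
from h import *
goto([.575,-.09,.022],100.9)
tilt('w2.png')
E
```

```text
clock: 11.0
tool_pos: [0.5773, -0.0845, 0.0045]
orientation: [8.4, 90.0, -160.7]
force: [0.5, 0.5, -0.2]
opening: 0.087
t 11.0 P [ 0.5773 -0.0845  0.0233] jaw -79.09 tool y [ 0.189 -0.982  0.   ] z [-0.982 -0.189  0.   ] j6 90.0 F [ 0.5  0.5 -0.2] open 87.0
twist first rad 0.0002 then linear mm [1.3 5.  3.3]
-27 17.8 33 | -21 17.8 622 | -15 17.9 1186 | -9 17.9 1240 | -3 18.2 130 | 9 20.8 293 | 15 20.9 1502 | 21 21.8 2949 | 27 83.3 12680 | 33 61.7 4607 | 39 20.8 1768 | 45 20.8 1827 | 51 20.8 1901 | 57 20.8 2000 | 63 20.8 2045 | 69 20.3 2232 | 75 -22.8 1605 | 81 -23.2 1268 | 87 -23.2 1276 | 93 -23.2 1331 | 99 -23.2 1383 | 105 -23.2 1435 | 111 -23.2 491 |
```

View pics/w2.png

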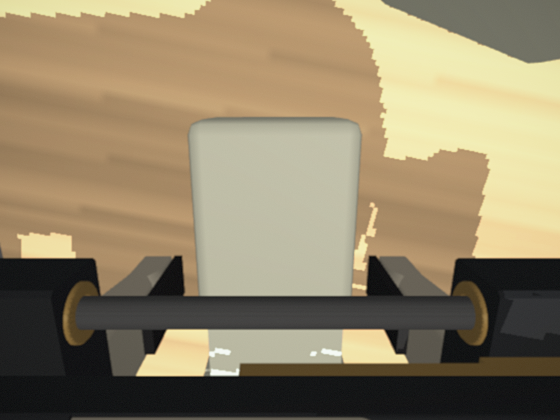

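```bash
python3 -m pendant '[{"claw":87,"linear":[0,0,-13],"twist":0},{"claw":87,"linear":[0,0,-13],"twist":0},{"claw":87,"linear":[0,0,-13],"twist":0},{"claw":40,"linear":[1,0,0],"twist":0},{"claw":40,"linear":[0,0,0],"twist":0},{"claw":40,"linear":[0,0,0],"twist":0},{"claw":40,"linear":[0,0,0],"twist":0},{"claw":40,"linear":[0,0,0],"twist":0},{"claw":40,"linear":[0,0,0],"twist":0},{"claw":40,"linear":[0,0,0],"twist":0}]'
python3 -m pendant '[{"claw":40,"linear":[-10,0,0],"twist":0},{"claw":40,"linear":[-20,0,0],"twist":0},{"claw":40,"linear":[-25,0,0],"twist":0},{"claw":40,"linear":[-25,0,0],"twist":0},{"claw":40,"linear":[-25,0,0],"twist":0},{"claw":40,"linear":[-10,0,0],"twist":0},{"claw":40,"linear":[0,0,0],"twist":0},{"claw":40,"linear":[0,0,0],"twist":0},{"claw":40,"linear":[0,0,0],"twist":0},{"claw":40,"linear":[0,0,0],"twist":0}]'
python3 - <<'E'
from h import *
goto(E_-.04*U+[0,0,.045],100.9)
tilt()
E
```

```text
clock: 11.88
tool_pos: [0.615, -0.0772, 0.0036]
orientation: [-7.7, 90.0, -176.8]
force: [-0.7, -0.2, 0.8]
opening: 0.0581
clock: 12.72
tool_pos: [0.6144, -0.0771, 0.1167]
orientation: [-7.4, 89.8, -176.5]
force: [0.3, 0.2, -3.0]
opening: 0.058
t 12.72 P [ 0.6145 -0.0771  0.1355] jaw -79.11 tool y [ 0.189 -0.982 -0.   ] z [-0.982 -0.189  0.003] j6 90.0 F [ 0.3  0.2 -3. ] open 58.0
twist first rad -0.0001 then linear mm [  25.4 -220.2  -66.5]
-21 21.0 14 | -15 21.8 1182 | -9 21.9 1313 | -3 21.9 732 | 9 21.5 162 | 15 21.8 1531 | 21 73.3 3481 | 27 83.2 12779 | 33 20.8 6864 |
```

```bash
python3 -m pendant '[{"claw":40,"linear":[0,-37,-8],"twist":0},{"claw":40,"linear":[0,-37,-8],"twist":0},{"claw":40,"linear":[0,-37,-10],"twist":0},{"claw":40,"linear":[0,-37,-12],"twist":0},{"claw":40,"linear":[0,-37,-14],"twist":0},{"claw":40,"linear":[0,-35,-14],"twist":0},{"claw":40,"linear":[12,0,0],"twist":0},{"claw":40,"linear":[13,0,0],"twist":0},{"claw":40,"linear":[0,0,0],"twist":0},{"claw":40,"linear":[0,0,0],"twist":0}]'
python3 -c "
from h import *
goto(E_-.04*U+[0,0,.045],100.9)"
```

```text
clock: 13.6
tool_pos: [0.6378, 0.151, 0.0918]
orientation: [18.3, 89.8, -150.8]
force: [-0.2, 0.8, -1.8]
opening: 0.0579
t 13.6 P [0.6378 0.151  0.1106] jaw -79.08 tool y [ 0.189 -0.982  0.001] z [-0.982 -0.189  0.003] j6 70.6 F [-0.2  0.8 -1.8] open 57.9
twist first rad 0.0003 then linear mm [ 0.6 -0.6 -0.4]
```

```bash
python3 -m pendant '[{"claw":40,"linear":[10,0,0],"twist":0},{"claw":40,"linear":[10,0,0],"twist":0},{"claw":40,"linear":[5,0,2],"twist":0},{"claw":40,"linear":[5,0,3],"twist":0},{"claw":40,"linear":[5,0,2],"twist":0},{"claw":40,"linear":[5,0,1],"twist":0},{"claw":40,"linear":[4,0,0],"twist":0},{"claw":40,"linear":[3,0,0],"twist":0},{"claw":40,"linear":[0,0,0],"twist":0},{"claw":40,"linear":[0,0,0],"twist":0}]'
python3 - <<'E'
from h import *
goto(E_-.048*U+[0,0,.0],100.9)
tilt()
E
```

```text
clock: 14.43
tool_pos: [0.6309, 0.1494, 0.0479]
orientation: [172.2, 89.9, 3.2]
force: [-4.9, -1.0, 8.5]
opening: 0.0577
t 14.43 P [0.6309 0.1494 0.0667] jaw -79.1 tool y [ 0.189 -0.982  0.   ] z [-0.982 -0.189 -0.001] j6 70.3 F [-4.9 -1.   8.5] open 57.7
twist first rad 0.0 then linear mm [ 1.7 -0.8  0.5]
-21 20.7 61 | -15 22.5 775 | -9 25.5 869 | -3 28.5 960 | 3 30.9 705 | 21 39.0 3840 | 27 82.1 14507 | 33 60.1 5605 | 39 -1.0 2575 | 45 -1.9 2039 | 51 -65.9 1032 | 57 -66.5 693 | 63 -66.5 711 | 69 -66.5 788 | 75 -66.5 724 | 81 -66.5 794 | 87 -66.5 801 | 93 -66.5 819 | 99 -66.5 820 | 105 -66.5 845 | 111 -66.6 302 |
```

```bash
python3 -m pendant '[{"claw":40,"linear":[3,0,0],"twist":0},{"claw":40,"linear":[3,0,-1],"twist":0},{"claw":40,"linear":[2,0,-1],"twist":0},{"claw":40,"linear":[0,0,-2],"twist":0},{"claw":40,"linear":[0,0,-2],"twist":0},{"claw":40,"linear":[0,0,-2],"twist":0},{"claw":40,"linear":[0,0,0],"twist":0},{"claw":40,"linear":[0,0,0],"twist":0},{"claw":40,"linear":[0,0,0],"twist":0},{"claw":40,"linear":[0,0,0],"twist":0}]'
python3 - <<'E'
from h import *
goto(E_-.048*U+[0,0,.0],100.9)
tilt()
E
```

```text
clock: 15.32
tool_pos: [0.6329, 0.1496, 0.0376]
orientation: [5.6, 89.4, -163.6]
force: [-19.4, 0.9, 11.1]
opening: 0.0581
t 15.32 P [0.6331 0.1497 0.0564] jaw -79.17 tool y [ 0.188 -0.982  0.001] z [-0.982 -0.188  0.01 ] j6 70.6 F [-19.4   0.9  11.1] open 58.1
twist first rad -0.0011 then linear mm [-8.5 -1.   2.9]
-15 28.5 54 | -9 31.4 513 | -3 36.2 594 | 3 41.2 769 | 9 43.7 1887 | 21 34.2 4536 | 27 82.4 13740 | 33 59.5 5608 | 39 8.1 2565 | 45 8.1 2154 | 51 -56.2 745 | 57 -56.3 802 | 63 -56.2 758 | 69 -56.2 825 | 75 -56.3 840 | 81 -56.3 909 | 87 -56.4 854 | 93 -56.3 935 | 99 -56.2 937 | 105 -56.3 967 | 111 -56.4 346 |
```

```bash
python3 -m pendant '[{"claw":40,"linear":[-8,0,3],"twist":0},{"claw":40,"linear":[-18,0,4],"twist":0},{"claw":40,"linear":[0,0,14],"twist":0},{"claw":40,"linear":[0,0,14],"twist":0},{"claw":40,"linear":[0,0,12],"twist":0},{"claw":40,"linear":[-1,0,6],"twist":0},{"claw":40,"linear":[-1,0,6],"twist":0},{"claw":40,"linear":[-1.5,0,6],"twist":0},{"claw":40,"linear":[-1.5,0,6],"twist":0},{"claw":40,"linear":[-1.5,0,6],"twist":0}]'
python3 -m pendant '[{"claw":40,"linear":[-1.5,0,6],"twist":0},{"claw":40,"linear":[-1.5,0,6],"twist":0},{"claw":40,"linear":[-1.5,0,5],"twist":0},{"claw":40,"linear":[-1.5,0,4],"twist":0},{"claw":40,"linear":[-1,0,3],"twist":0},{"claw":40,"linear":[0,0,2],"twist":0},{"claw":40,"linear":[0,0,0],"twist":0},{"claw":40,"linear":[0,0,0],"twist":0},{"claw":40,"linear":[0,0,0],"twist":0},{"claw":40,"linear":[0,0,0],"twist":0}]'
python3 - <<'E'
from h import *
goto(E_-.146*U+[0,0,.03],100.9)
tilt()
E
```

```text
clock: 16.2
tool_pos: [0.5738, 0.1396, 0.0764]
orientation: [-177.1, 88.8, 14.1]
force: [27.3, -5.4, 6.3]
opening: 0.0578
clock: 17.03
tool_pos: [0.5469, 0.1362, 0.0831]
orientation: [-168.3, 88.9, 22.7]
force: [14.7, 2.2, 6.8]
opening: 0.0577
t 17.03 P [0.5465 0.1361 0.1019] jaw -78.92 tool y [ 0.192 -0.981 -0.004] z [-0.981 -0.192 -0.019] j6 66.8 F [14.7  2.2  6.8] open 57.7
twist first rad 0.0032 then linear mm [ 6.6  2.1 13.3]
3 49.1 647 | 9 48.8 2554 | 15 47.5 964 | 21 75.0 2364 | 27 83.1 13751 | 33 60.6 5544 | 39 36.9 2816 | 45 33.2 432 |
```

```bash
python3 - <<'E'
from h import *
im,d=snapshot('wrist');s,d=snapshot('scene')
save(np.hstack([cv2.resize(im,(400,300)),cv2.resize(s[120:270,220:420],(400,300),interpolation=cv2.INTER_CUBIC)]),'a3.png')
E
```

```text
(no output)
```

View pics/a3.png

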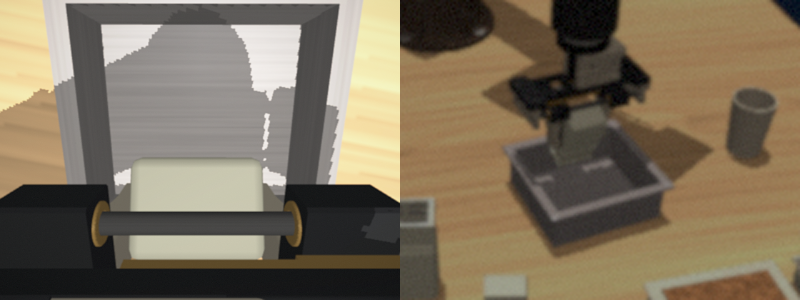

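The wall push brought the jar to about 22° from vertical, but it slipped along the pads: the wrist view at (200,190) shows its foot now up near the hand. I'll set it mouth down in the pan against the far lip, let go and regrip higher.

```bash
python3 -m pendant '[{"claw":40,"linear":[-4,0,-8],"twist":0},{"claw":40,"linear":[-6,0,-15],"twist":0},{"claw":40,"linear":[0,0,-20],"twist":0},{"claw":40,"linear":[0,0,-20],"twist":0},{"claw":40,"linear":[0,0,-15],"twist":0},{"claw":40,"linear":[8,0,0],"twist":0},{"claw":40,"linear":[8,0,0],"twist":0},{"claw":40,"linear":[0,0,0],"twist":0},{"claw":40,"linear":[0,0,0],"twist":0},{"claw":40,"linear":[0,0,0],"twist":0}]'
python3 - <<'E'
from h import *
goto(E_-.048*U+[0,0,.001],100.9)
tilt('w4.png')
s,d=snapshot('scene');W=pts('scene',d)
o=get_obs();Rt=R.from_euler('xyz',o['orientation'],degrees=True).as_matrix();P=o['tool_pos']-Rt[:,0]*tcp_to_grasp
V=W-P; ss=(V@U)*1000; l=(V@Rt[:,1])*1000;h=V[...,2]*1000
# jar side profile (scene camera sees the outer side)
m=(abs(l)<27)&(abs(ss)<90)&(h>-55)&(h<60)&(d>0)
for a in range(-50,60,8):
    k=m&(h>=a)&(h<a+8)
    if k.sum()>3: print(a+4,np.percentile(ss[k],[5,50,95]).round(0),k.sum())
E
```

```text
clock: 18.02
tool_pos: [0.6137, 0.1465, 0.0721]
orientation: [26.1, 90.0, -143.0]
force: [1.0, 0.4, -2.6]
opening: 0.0578
t 18.02 P [0.6137 0.1465 0.0909] jaw -79.08 tool y [ 0.189 -0.982  0.   ] z [-0.982 -0.189  0.001] j6 69.8 F [ 1.   0.4 -2.6] open 57.8
twist first rad 0.0003 then linear mm [ 24.8  -0.4 -16.9]
3 49.0 662 | 9 48.6 2588 | 15 47.2 921 | 21 74.6 2381 | 27 82.6 13785 | 33 60.2 5523 | 39 36.0 2812 | 45 32.3 401 | 
-46 [-10.  56.  59.] 59
-38 [-7. 12. 59.] 28
-30 [15. 60. 67.] 60
-22 [20. 56. 69.] 51
-14 [22. 25. 27.] 19
-6 [26. 28. 30.] 23
2 [30. 31. 34.] 25
10 [32. 35. 37.] 19
18 [36. 38. 40.] 20
26 [40. 42. 44.] 24
34 [33. 41. 44.] 71
42 [17. 26. 37.] 100
50 [ 4.  8. 21.] 16
58 [-23.  31.  33.] 14
```

```bash
python3 -m pendant '[{"claw":40,"linear":[6,0,-8],"twist":0},{"claw":40,"linear":[8,0,-8],"twist":0},{"claw":40,"linear":[5,0,-2],"twist":0},{"claw":40,"linear":[3,0,-1],"twist":0},{"claw":40,"linear":[2,0,0],"twist":0},{"claw":40,"linear":[0,0,0],"twist":0},{"claw":60,"linear":[0,0,0],"twist":0},{"claw":70,"linear":[0,0,0],"twist":0},{"claw":87,"linear":[0,0,0],"twist":0},{"claw":87,"linear":[0,0,0],"twist":0}]'
python3 -m pendant '[{"claw":87,"linear":[-6,0,0],"twist":0},{"claw":87,"linear":[-7,0,0],"twist":0},{"claw":87,"linear":[0,0,0],"twist":0},{"claw":87,"linear":[0,0,0],"twist":0},{"claw":87,"linear":[0,0,0],"twist":0},{"claw":87,"linear":[0,0,0],"twist":0},{"claw":87,"linear":[0,0,0],"twist":0},{"claw":87,"linear":[0,0,0],"twist":0},{"claw":87,"linear":[0,0,0],"twist":0},{"claw":87,"linear":[0,0,0],"twist":0}]'
cat >> h.py <<'E'
def side():
    s,d=snapshot('scene');W=pts('scene',d)
    o=get_obs();Rt=R.from_euler('xyz',o['orientation'],degrees=True).as_matrix();P=o['tool_pos']-Rt[:,0]*tcp_to_grasp
    V=W-P; ss=(V@U)*1000; l=(V@Rt[:,1])*1000;h=V[...,2]*1000
    m=(abs(l)<24)&(abs(ss)<80)&(h>-75)&(h<60)&(d>0)
    for a in range(-74,60,8):
        k=m&(h>=a)&(h<a+8)
        if k.sum()>3: print('side h',a+4,np.percentile(ss[k],[5,50,95]).round(0),k.sum())
E
python3 - <<'E'
from h import *
goto(E_-.048*U+[0,0,.016],100.9)
tilt('w5.png');side()
E
```

```text
clock: 18.95
tool_pos: [0.633, 0.1504, 0.0485]
orientation: [-165.6, 90.0, 25.3]
force: [-0.3, 0.4, 0.5]
opening: 0.0748
clock: 19.78
tool_pos: [0.6328, 0.1502, 0.0609]
orientation: [25.4, 90.0, -143.7]
force: [0.2, -0.9, -0.5]
opening: 0.0868
t 19.78 P [0.6328 0.1503 0.0797] jaw -79.09 tool y [ 0.189 -0.982  0.   ] z [-0.982 -0.189  0.   ] j6 70.4 F [ 0.2 -0.9 -0.5] open 86.8
twist first rad 0.0002 then linear mm [-1.3 -0.4  2.5]
15 32.6 170 | 21 32.4 3640 | 27 83.0 13277 | 33 61.0 5017 | 39 22.9 2093 | 45 19.7 1909 | 
side h -70 [36. 39. 40.] 27
side h -62 [36. 38. 40.] 30
side h -54 [35. 38. 40.] 29
side h -46 [36. 38. 40.] 29
side h -38 [36. 37. 41.] 27
side h -30 [36. 38. 40.] 20
side h -22 [43. 46. 48.] 7
side h -14 [34. 42. 48.] 68
side h -6 [36. 39. 40.] 19
side h 2 [40. 42. 43.] 13
side h 10 [44. 45. 47.] 17
side h 18 [39. 46. 49.] 55
side h 26 [23. 34. 44.] 101
side h 34 [11. 19. 27.] 74
side h 58 [-10.  31.  33.] 6
```

```bash
python3 -m pendant '[{"claw":87,"linear":[0,0,-7],"twist":0},{"claw":87,"linear":[0,0,-6],"twist":0},{"claw":87,"linear":[0,0,0],"twist":0},{"claw":40,"linear":[0,0,0],"twist":0},{"claw":40,"linear":[0,0,0],"twist":0},{"claw":40,"linear":[0,0,0],"twist":0},{"claw":40,"linear":[0,0,0],"twist":0},{"claw":40,"linear":[0,0,0],"twist":0},{"claw":40,"linear":[0,0,0],"twist":0},{"claw":40,"linear":[0,0,0],"twist":0}]'
python3 -m pendant '[{"claw":40,"linear":[-6,0,3],"twist":0},{"claw":40,"linear":[-6,0,8],"twist":0},{"claw":40,"linear":[0,0,14],"twist":0},{"claw":40,"linear":[0,0,16],"twist":0},{"claw":40,"linear":[0,0,16],"twist":0},{"claw":40,"linear":[0,0,16],"twist":0},{"claw":40,"linear":[0,0,7],"twist":0},{"claw":40,"linear":[0,0,5],"twist":0},{"claw":40,"linear":[0,0,5],"twist":0},{"claw":40,"linear":[0,0,5],"twist":0}]'
python3 -m pendant '[{"claw":40,"linear":[0,0,5],"twist":0},{"claw":40,"linear":[0,0,5],"twist":0},{"claw":40,"linear":[0,0,5],"twist":0},{"claw":40,"linear":[0,0,4],"twist":0},{"claw":40,"linear":[0,0,4],"twist":0},{"claw":40,"linear":[0,0,0],"twist":0},{"claw":40,"linear":[0,0,0],"twist":0},{"claw":40,"linear":[0,0,0],"twist":0},{"claw":40,"linear":[0,0,0],"twist":0},{"claw":40,"linear":[0,0,0],"twist":0}]'
python3 - <<'E'
from h import *
goto(E_-.149*U+[0,0,.03],100.9)
tilt();side()
E
```

```text
clock: 20.72
tool_pos: [0.6455, 0.1528, 0.0611]
orientation: [-12.9, 90.0, 178.0]
force: [-0.9, 0.6, 0.4]
opening: 0.0582
clock: 21.55
tool_pos: [0.5568, 0.1362, 0.0754]
orientation: [-176.2, 89.5, 14.9]
force: [12.3, -1.6, 3.3]
opening: 0.0575
clock: 22.38
tool_pos: [0.5348, 0.133, 0.0757]
orientation: [-167.0, 89.4, 24.0]
force: [7.4, 1.3, 1.9]
opening: 0.0578
t 22.38 P [0.5346 0.1329 0.0945] jaw -79.0 tool y [ 0.191 -0.982 -0.002] z [-0.982 -0.191 -0.01 ] j6 66.5 F [7.4 1.3 1.9] open 57.8
twist first rad 0.0018 then linear mm [-0.6  1.1  3.8]
-9 33.8 158 | -3 34.5 1561 | 3 34.1 1580 | 15 31.7 362 | 21 32.7 3857 | 27 83.0 13550 | 33 30.0 6423 | 
side h -70 [16. 18. 22.] 28
side h -62 [-3. 20. 22.] 20
side h -54 [19. 21. 24.] 25
side h -46 [20. 23. 25.] 21
side h -38 [23. 26. 28.] 18
side h -30 [25. 28. 30.] 28
side h -22 [26. 29. 31.] 26
side h -14 [27. 30. 32.] 25
side h -6 [28. 31. 33.] 25
side h 2 [30. 32. 34.] 25
side h 10 [31. 34. 35.] 29
side h 18 [32. 34. 37.] 27
side h 26 [17. 33. 36.] 48
side h 34 [ 2. 17. 35.] 100
side h 58 [-25.   3.  31.] 4
```

```bash
python3 -m pendant '[{"claw":40,"linear":[0,0,4],"twist":0},{"claw":40,"linear":[0,0,4],"twist":0},{"claw":40,"linear":[0,0,4],"twist":0},{"claw":40,"linear":[0,0,2],"twist":0},{"claw":40,"linear":[0,0,0],"twist":0},{"claw":40,"linear":[-10,0,-6],"twist":0},{"claw":40,"linear":[-20,0,-8],"twist":0},{"claw":40,"linear":[-25,0,0],"twist":0},{"claw":40,"linear":[0,0,0],"twist":0},{"claw":40,"linear":[0,0,0],"twist":0}]'
python3 - <<'E'
from h import *
goto(E_-.149*U+[0,0,.09],100.9)
tilt();side()
s,d=snapshot('scene');im,d=snapshot('wrist')
save(np.hstack([cv2.resize(im,(400,300)),cv2.resize(s[120:270,220:420],(400,300),interpolation=cv2.INTER_CUBIC)]),'a4.png')
E
```

```text
clock: 23.32
tool_pos: [0.5309, 0.1311, 0.1295]
orientation: [-158.7, 89.8, 32.2]
force: [-0.2, -0.1, -2.9]
opening: 0.0576
t 23.32 P [0.5309 0.131  0.1483] jaw -79.1 tool y [ 0.189 -0.982 -0.001] z [-0.982 -0.189 -0.003] j6 66.5 F [-0.2 -0.1 -2.9] open 57.6
twist first rad 0.0 then linear mm [-6.7  0.  -0.2]
-9 33.2 364 | -3 34.2 1492 | 3 34.3 1537 | 9 35.3 13 | 15 33.4 10 | 21 73.0 3757 | 27 83.1 13134 | 33 29.3 9899 | 
side h -70 [31. 33. 35.] 15
side h -62 [30. 32. 35.] 30
side h -54 [31. 33. 35.] 28
side h -46 [31. 33. 36.] 28
side h -38 [32. 34. 37.] 30
side h -30 [35. 36. 40.] 24
side h -22 [33. 35. 39.] 33
side h -14 [33. 36. 39.] 34
side h -6 [34. 36. 38.] 31
side h 2 [34. 36. 37.] 33
side h 10 [34. 36. 38.] 32
side h 18 [33. 36. 38.] 34
side h 26 [34. 36. 39.] 33
side h 34 [ 3. 23. 37.] 123
```

View pics/a4.png

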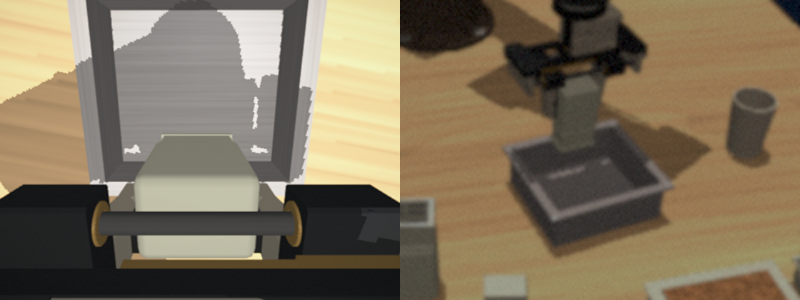

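The jar is now vertical, mouth down above the pan's near edge (scene crop at (575,110)). Its side profile is within about 1° of plumb. Line up over the near lip and tap.

```bash
python3 -m pendant '[{"claw":40,"linear":[-20,0,8],"twist":0},{"claw":40,"linear":[-22,0,9.5],"twist":0},{"claw":40,"linear":[0,0,0],"twist":0},{"claw":40,"linear":[0,0,0],"twist":0},{"claw":40,"linear":[0,0,0],"twist":0},{"claw":40,"linear":[14,0,0],"twist":0},{"claw":40,"linear":[24,0,0],"twist":0},{"claw":40,"linear":[22,0,0],"twist":0},{"claw":40,"linear":[-20,0,0],"twist":0},{"claw":40,"linear":[-20,0,0],"twist":0}]'
python3 - <<'E'
from h import *
goto(E_-.1665*U+[0,0,.09],100.9)
tilt();side()
for c in('scene','top'):
    im,d=snapshot(c);W=pts(c,d)
    for b in boxes_of(c,'nut0'):
        u,v=map(int,b['xy']);print(c,(u,v),round(b['confidence'],2),W[v,u].round(3))
E
```

```text
clock: 24.35
tool_pos: [0.511, 0.1261, 0.147]
orientation: [21.4, 89.6, -147.8]
force: [-0.1, 1.1, -1.8]
opening: 0.0581
t 24.35 P [0.5111 0.1262 0.1658] jaw -79.11 tool y [ 0.189 -0.982  0.003] z [-0.982 -0.189  0.007] j6 65.7 F [-0.1  1.1 -1.8] open 58.1
twist first rad -0.0002 then linear mm [10.8 -1.  -3.1]
-3 43.0 180 | 3 43.2 1955 | 9 42.9 1806 | 21 74.4 2379 | 27 82.7 13429 | 33 41.1 8915 | 39 30.9 2402 | 
side h -62 [28. 32. 33.] 11
side h -54 [29. 32. 35.] 34
side h -46 [29. 31. 33.] 29
side h -38 [29. 32. 36.] 32
side h -30 [31. 33. 36.] 27
side h -22 [33. 35. 38.] 26
side h -14 [33. 36. 38.] 29
side h -6 [33. 36. 39.] 32
side h 2 [34. 35. 39.] 37
side h 10 [33. 36. 39.] 29
side h 18 [33. 36. 39.] 37
side h 26 [35. 37. 40.] 35
side h 34 [34. 36. 39.] 36
side h 42 [11. 28. 37.] 106
```

```bash
cat >> h.py <<'E'
def nuts():
    # blobs in the pan by depth and by colour
    for c in('scene','top','wrist'):
        k=cam(c);im,d=snapshot(c);W=pts(c,d,k)
        q=W-np.array([.588,.142,0]);a=q@U;b=q@np.array([-U[1],U[0],0]);z=W[...,2]
        m=((abs(a)<.074)&(abs(b)<.081)&(z>.011)&(z<.035)&(d>0))
        hsv=cv2.cvtColor(im,cv2.COLOR_RGB2HSV);br=m&(hsv[...,1]>110)&(hsv[...,0]<20)
        n,_,st,ce=cv2.connectedComponentsWithStats(br.astype(np.uint8))
        print(c,m.sum(),br.sum(),[(s[4],x.round(0).tolist(),W[_==i].mean(0).round(3).tolist()) for i,(s,x) in enumerate(zip(st,ce)) if i and s[4]>8])
E
python3 -c "
from h import *
nuts()"
```

```text
scene 135 21 [(np.int32(21), [304.0, 210.0], [0.567, 0.124, 0.02])]
top 2 0 []
wrist 648 552 [(np.int32(552), [286.0, 123.0], [0.577, 0.131, 0.023])]
```

One nut is in the pan at (0.577, 0.131). The jar slid 9 mm in the pads during the tap, so I'll stand it on the pan floor clear of that nut and regrip before the next tap.

```bash
python3 -m pendant '[{"claw":40,"linear":[0,0,-20],"twist":0},{"claw":40,"linear":[0,0,-30],"twist":0},{"claw":40,"linear":[0,0,-30],"twist":0},{"claw":40,"linear":[10,0,-20],"twist":0},{"claw":40,"linear":[20,0,-9],"twist":0},{"claw":40,"linear":[25,0,0],"twist":0},{"claw":40,"linear":[20,0,0],"twist":0},{"claw":40,"linear":[10,0,0],"twist":0},{"claw":40,"linear":[8,0,0],"twist":0},{"claw":40,"linear":[4,0,0],"twist":0}]'
python3 - <<'E'
from h import *
goto(E_-.059*U+[0,0,.0015],100.9)
tilt();nuts()
E
```

```text
clock: 25.63
tool_pos: [0.6247, 0.1496, 0.0559]
orientation: [-174.9, 89.4, 16.2]
force: [0.3, -0.1, -2.3]
opening: 0.0578
t 25.63 P [0.6245 0.1496 0.0747] jaw -78.96 tool y [ 0.191 -0.981 -0.001] z [-0.981 -0.191 -0.01 ] j6 70.0 F [ 0.3 -0.1 -2.3] open 57.8
twist first rad 0.0024 then linear mm [8.2 0.5 5.4]
-3 43.2 78 | 3 43.7 1934 | 9 43.6 1950 | 15 44.5 14 | 21 74.9 2286 | 27 83.1 13419 | 33 43.2 7005 | 39 30.8 2948 | 
scene 40 0 []
top 107 65 [(np.int32(32), [238.0, 239.0], [0.598, 0.135, 0.024]), (np.int32(33), [235.0, 259.0], [0.544, 0.144, 0.025])]
wrist 1005 0 []
```

```bash
python3 -m pendant '[{"claw":40,"linear":[-20,0,0],"twist":0},{"claw":40,"linear":[-25,0,0],"twist":0},{"claw":40,"linear":[-25,0,0],"twist":0},{"claw":40,"linear":[-15,0,-10],"twist":0},{"claw":40,"linear":[0,0,-30],"twist":0},{"claw":40,"linear":[0,0,-30],"twist":0},{"claw":40,"linear":[0,0,-25],"twist":0},{"claw":40,"linear":[0,0,-20],"twist":0},{"claw":40,"linear":[0,0,0],"twist":0},{"claw":40,"linear":[0,0,0],"twist":0}]'
python3 - <<'E'
from h import *
goto(E_+.04*U+[0,0,.08],100.9);tilt()
nuts()
im,d=snapshot('top');w,_=snapshot('scene')
save(np.hstack([cv2.resize(im[185:290,170:310],(400,300),interpolation=cv2.INTER_CUBIC),cv2.resize(w[120:270,220:420],(400,300),interpolation=cv2.INTER_CUBIC)]),'a5.png')
E
```

```text
clock: 26.67
tool_pos: [0.7322, 0.1693, 0.1364]
orientation: [9.8, 89.8, -159.3]
force: [-1.0, 0.4, -2.3]
opening: 0.058
t 26.67 P [0.7323 0.1693 0.1552] jaw -79.12 tool y [ 0.189 -0.982  0.   ] z [-0.982 -0.189  0.003] j6 73.1 F [-1.   0.4 -2.3] open 58.0
twist first rad -0.0004 then linear mm [10.2 -0.5 15.8]
-3 43.3 91 | 3 43.6 1926 | 9 43.4 1939 | 15 44.3 9 | 21 74.6 2272 | 27 82.8 13416 | 33 42.0 8437 | 39 30.2 3030 | 
scene 123 44 [(np.int32(22), [308.0, 206.0], [0.553, 0.142, 0.022]), (np.int32(22), [309.0, 216.0], [0.602, 0.131, 0.022])]
top 110 63 [(np.int32(31), [239.0, 241.0], [0.592, 0.133, 0.025]), (np.int32(32), [234.0, 260.0], [0.544, 0.144, 0.025])]
wrist 0 0 []
```

View pics/a5.png

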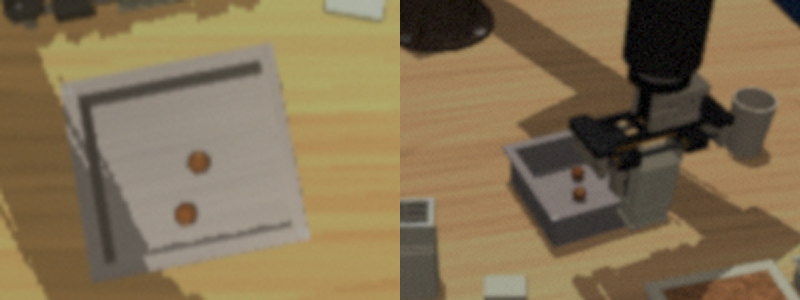

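Both nuts are in the pan at crop (199,162) and (186,213), and the jar is clear of it. Stand the jar mouth down on the counter beyond the far edge, regrip it centred, then lay it down with the lip.

```bash
python3 -m pendant '[{"claw":40,"linear":[20,0,0],"twist":0},{"claw":40,"linear":[25,0,0],"twist":0},{"claw":40,"linear":[25,0,0],"twist":0},{"claw":40,"linear":[10,0,0],"twist":0},{"claw":40,"linear":[6,0,0],"twist":0},{"claw":40,"linear":[4,0,0],"twist":0},{"claw":40,"linear":[3,0,0],"twist":0},{"claw":40,"linear":[0,0,0],"twist":0},{"claw":60,"linear":[0,0,0],"twist":0},{"claw":70,"linear":[0,0,0],"twist":0}]'
python3 -m pendant '[{"claw":87,"linear":[0,0,0],"twist":0},{"claw":87,"linear":[0,0,0],"twist":0},{"claw":87,"linear":[0,0,0],"twist":0},{"claw":87,"linear":[-6,0,-6],"twist":0},{"claw":87,"linear":[-6,0,-6],"twist":0},{"claw":87,"linear":[0,0,0],"twist":0},{"claw":87,"linear":[0,0,0],"twist":0},{"claw":87,"linear":[0,0,0],"twist":0},{"claw":87,"linear":[0,0,0],"twist":0},{"claw":87,"linear":[0,0,0],"twist":0}]'
python3 - <<'E'
from h import *
goto(E_+.068*U+[0,0,.007],100.9);tilt();side()
E
```

```text
clock: 27.8
tool_pos: [0.7335, 0.1698, 0.0468]
orientation: [-173.2, 89.9, 17.7]
force: [-0.3, -1.5, 0.0]
opening: 0.0628
clock: 28.63
tool_pos: [0.744, 0.1717, 0.0567]
orientation: [8.9, 90.0, -160.2]
force: [0.2, -0.3, 0.2]
opening: 0.0868
t 28.63 P [0.744  0.1717 0.0755] jaw -79.09 tool y [ 0.189 -0.982  0.   ] z [-0.982 -0.189  0.001] j6 73.4 F [ 0.2 -0.3  0.2] open 86.8
twist first rad 0.0001 then linear mm [ 3.5 -0.3 -0.2]
-15 29.7 130 | -9 29.7 1325 | -3 29.7 1499 | 3 29.8 652 | 15 29.6 709 | 21 25.4 6165 | 27 84.4 11076 | 33 63.2 2893 | 
side h -70 [-26.  21.  57.] 51
side h -62 [18. 20. 22.] 28
side h -54 [19. 20. 22.] 31
side h -46 [20. 21. 23.] 21
side h -38 [21. 23. 24.] 26
side h -30 [22. 49. 79.] 62
side h -22 [21. 23. 25.] 28
side h -14 [21. 23. 25.] 31
side h -6 [22. 23. 25.] 35
side h 2 [22. 23. 25.] 32
side h 10 [21. 23. 25.] 32
side h 18 [21. 23. 25.] 36
side h 26 [-17.  13.  24.] 123
side h 34 [-14.   9.  20.] 34
side h 58 [-24.   3.  32.] 6
```

```bash
python3 -m pendant '[{"claw":40,"linear":[0,0,0],"twist":0},{"claw":40,"linear":[0,0,0],"twist":0},{"claw":40,"linear":[0,0,0],"twist":0},{"claw":40,"linear":[0,0,0],"twist":0},{"claw":40,"linear":[0,0,0],"twist":0},{"claw":40,"linear":[0,0,0],"twist":0},{"claw":40,"linear":[0,0,0],"twist":0},{"claw":40,"linear":[-15,0,0],"twist":0},{"claw":40,"linear":[-20,0,0],"twist":0},{"claw":40,"linear":[-16,0,0],"twist":0}]'
python3 -m pendant '[{"claw":40,"linear":[0,0,14],"twist":0},{"claw":40,"linear":[0,0,14],"twist":0},{"claw":40,"linear":[0,0,10],"twist":0},{"claw":40,"linear":[0,0,8],"twist":0},{"claw":40,"linear":[-1,0,8],"twist":0},{"claw":40,"linear":[-2,0,9],"twist":0},{"claw":40,"linear":[0,0,8],"twist":0},{"claw":40,"linear":[1,0,9],"twist":0},{"claw":40,"linear":[3,0,8],"twist":0},{"claw":40,"linear":[3,0,8],"twist":0}]'
python3 -m pendant '[{"claw":40,"linear":[5,0,7],"twist":0},{"claw":40,"linear":[5,0,7],"twist":0},{"claw":40,"linear":[6,0,6],"twist":0},{"claw":40,"linear":[6,0,5],"twist":0},{"claw":40,"linear":[8,0,4],"twist":0},{"claw":40,"linear":[8,0,3],"twist":0},{"claw":40,"linear":[2,0,0],"twist":0},{"claw":40,"linear":[0,0,0],"twist":0},{"claw":40,"linear":[0,0,0],"twist":0},{"claw":40,"linear":[0,0,0],"twist":0}]'
python3 - <<'E'
from h import *
goto(E_-.062*U+[0,0,.020],100.9);tilt()
E
```

```text
clock: 29.57
tool_pos: [0.744, 0.1716, 0.1082]
orientation: [15.0, 89.9, -154.1]
force: [1.0, 1.1, -1.5]
opening: 0.0583
clock: 30.4
tool_pos: [0.6541, 0.1548, 0.1072]
orientation: [-176.0, 89.4, 15.0]
force: [5.7, -0.2, 5.6]
opening: 0.0576
clock: 31.23
tool_pos: [0.6191, 0.1478, 0.0646]
orientation: [-168.7, 89.9, 22.3]
force: [-1.9, 1.4, 3.9]
opening: 0.058
t 31.23 P [0.619  0.1478 0.0834] jaw -79.07 tool y [ 0.19  -0.982 -0.   ] z [-0.982 -0.19  -0.001] j6 69.9 F [-1.9  1.4  3.9] open 58.0
twist first rad 0.0004 then linear mm [-1.6 -0.1  2.6]
-3 42.3 387 | 3 41.5 2259 | 9 40.2 1228 | 21 73.3 3615 | 27 82.9 13360 | 33 60.8 5190 | 39 30.9 2258 | 45 29.1 2249 | 51 27.3 2252 | 57 25.3 2320 | 63 21.8 2272 | 69 18.8 2109 | 75 17.0 2105 | 81 15.2 2164 | 87 13.8 2155 | 93 13.2 985 |
```

```bash
python3 -m pendant '[{"claw":40,"linear":[-20,0,0],"twist":0},{"claw":40,"linear":[-25,0,0],"twist":0},{"claw":40,"linear":[-25,0,0],"twist":0},{"claw":40,"linear":[0,28,14],"twist":0},{"claw":40,"linear":[0,34,14],"twist":0},{"claw":40,"linear":[0,34,14],"twist":0},{"claw":40,"linear":[0,34,14],"twist":0},{"claw":40,"linear":[0,34,14],"twist":0},{"claw":40,"linear":[0,34,14],"twist":0},{"claw":40,"linear":[0,0,0],"twist":0}]'
python3 - <<'E'
from h import *
goto([.56,-.07,.035],100.9);tilt()
E
```

```text
clock: 32.12
tool_pos: [0.5708, -0.0677, 0.1332]
orientation: [0.1, 89.8, -169.2]
force: [-1.3, 1.5, -2.0]
opening: 0.058
t 32.12 P [ 0.5708 -0.0677  0.152 ] jaw -79.34 tool y [ 0.185 -0.983  0.   ] z [-0.983 -0.185  0.003] j6 87.9 F [-1.3  1.5 -2. ] open 58.0
twist first rad -0.0041 then linear mm [117.1   0.2  10.7]
-3 42.4 356 | 3 41.6 2284 | 9 40.3 1231 | 21 73.1 3618 | 27 82.8 13370 | 33 60.8 5160 | 39 30.6 2248 | 45 28.8 2252 | 51 27.0 2243 | 57 25.0 2326 | 63 21.4 2263 | 69 18.3 2101 | 75 16.5 2097 | 81 14.7 2138 | 87 13.2 2178 | 93 12.5 991 |
```

```bash
python3 -m pendant '[{"claw":40,"linear":[28,0,3],"twist":0},{"claw":40,"linear":[30,0,4],"twist":0},{"claw":40,"linear":[30,0,3],"twist":0},{"claw":40,"linear":[20,0,0],"twist":0},{"claw":40,"linear":[8,0,0],"twist":0},{"claw":40,"linear":[5,0,0],"twist":0},{"claw":40,"linear":[4,0,0],"twist":0},{"claw":40,"linear":[3,0,0],"twist":0},{"claw":40,"linear":[1,0,0],"twist":0},{"claw":40,"linear":[0,0,0],"twist":0}]'
python3 - <<'E'
from h import *
goto([.56,-.07,.021],100.9);tilt()
E
```

```text
clock: 33.0
tool_pos: [0.5646, -0.0643, 0.0062]
orientation: [-179.9, 89.9, 11.0]
force: [-1.7, 1.0, 2.2]
opening: 0.0577
t 33.0 P [ 0.5646 -0.0644  0.025 ] jaw -79.06 tool y [ 0.19  -0.982 -0.   ] z [-0.982 -0.19  -0.002] j6 87.7 F [-1.7  1.   2.2] open 57.7
twist first rad 0.0006 then linear mm [4.  4.7 5.6]
-3 42.3 380 | 3 41.5 2263 | 9 40.3 1232 | 21 73.3 3574 | 27 83.0 13361 | 33 60.9 5179 | 39 31.1 2254 | 45 29.4 2271 | 51 27.6 2272 | 57 25.7 2330 | 63 22.3 2259 | 69 19.3 2157 | 75 17.6 2102 | 81 15.9 2198 | 87 14.5 2165 | 93 14.0 981 | 99 -24.9 997 | 105 -24.9 1390 | 111 -24.9 471 |
```

```bash
python3 -m pendant '[{"claw":40,"linear":[2,0,0],"twist":0},{"claw":40,"linear":[2,0,0],"twist":0},{"claw":40,"linear":[0,0,0],"twist":0},{"claw":60,"linear":[0,0,0],"twist":0},{"claw":62,"linear":[0,0,0],"twist":0},{"claw":75,"linear":[0,0,0],"twist":0},{"claw":87,"linear":[0,0,0],"twist":0},{"claw":87,"linear":[0,0,0],"twist":0},{"claw":87,"linear":[0,0,0],"twist":0},{"claw":87,"linear":[0,0,0],"twist":0}]'
python3 -m pendant '[{"claw":87,"linear":[-15,0,0],"twist":0},{"claw":87,"linear":[-30,0,0],"twist":0},{"claw":87,"linear":[-35,0,0],"twist":0},{"claw":87,"linear":[-35,0,0],"twist":0},{"claw":87,"linear":[-35,0,20],"twist":0},{"claw":87,"linear":[0,0,35],"twist":0},{"claw":87,"linear":[0,0,35],"twist":0},{"claw":87,"linear":[0,0,0],"twist":0},{"claw":87,"linear":[0,0,0],"twist":0},{"claw":87,"linear":[0,0,0],"twist":0}]'
python3 - <<'E'
from h import *
goto([.56,-.07,.021]);nuts()
im,d=snapshot('top');W=pts('top',d);x,y,zz=W[...,0],W[...,1],W[...,2]
def rect(a,b,c,e,z0,z1,n):
    m=(x>a)&(x<b)&(y>c)&(y<e)&(zz>z0)&(zz<z1);r=cv2.minAreaRect(W[m][:,:2].astype(np.float32)*1000);print(n,np.round(r[0],1),np.round(r[1],1),round(r[2],1),'z',np.percentile(W[m][:,2],[50,98]).round(4))
rect(.5,.68,-.13,.02,.02,.08,'jar')
rect(.66,.80,-.26,-.08,.11,.2,'big');rect(.7,.8,-.06,.05,.009,.03,'cap')
rect(.45,.65,-.6,-.38,.02,.3,'bottle');rect(.4,.65,.35,.55,.02,.3,'tumbler');rect(.45,.75,.03,.3,.058,.075,'pan')
s,_=snapshot('scene')
save(np.hstack([cv2.resize(im[150:290,170:370],(400,300)),cv2.resize(s[110:290,60:420],(400,300))]),'a6.png')
E
```

```text
clock: 33.88
tool_pos: [0.5638, -0.0647, 0.001]
orientation: [1.1, 90.0, -168.0]
force: [-0.4, -0.1, -0.1]
opening: 0.0853
clock: 34.72
tool_pos: [0.4759, -0.0817, 0.1516]
orientation: [173.6, 89.9, 4.5]
force: [0.4, 0.9, 1.2]
opening: 0.0875
t 34.72 P [ 0.4758 -0.0817  0.1704] jaw -79.08 tool y [ 0.189 -0.982  0.   ] z [-0.982 -0.189 -0.001] j6 87.2 F [0.4 0.9 1.2] open 87.5
twist first rad 0.0 then linear mm [149.6   4.5 -84.6]
scene 151 45 [(np.int32(21), [308.0, 206.0], [0.553, 0.142, 0.021]), (np.int32(24), [309.0, 216.0], [0.601, 0.131, 0.021])]
top 115 65 [(np.int32(33), [239.0, 241.0], [0.592, 0.133, 0.024]), (np.int32(32), [234.0, 260.0], [0.544, 0.144, 0.025])]
wrist 513 443 [(np.int32(168), [14.0, 3.0], [0.586, 0.128, 0.019]), (np.int32(275), [5.0, 61.0], [0.546, 0.136, 0.018])]
jar [601.  -56.6] [89.6 58.1] 11.1 z [0.0432 0.0478]
big [ 719.3 -138.3] [75.1 52.3] 81.4 z [0.1346 0.14  ]
cap [752.7 -15.1] [57.6 40.7] 79.2 z [0.0142 0.0193]
bottle [ 554.8 -455.6] [55.3 48.5] 8.3 z [0.1112 0.172 ]
tumbler [514.6 441.1] [68.2 71.5] 0.6 z [0.073  0.1029]
pan [594.3 143.2] [171.1 196.4] 11.1 z [0.0654 0.0698]
```

View pics/a6.png

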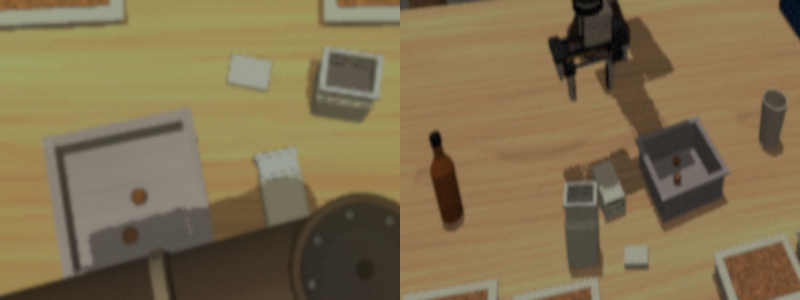

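The picture shows the jar lying flat beside the pan at crop (280,185), with its top 44 mm up. Both nuts are in the pan at (138,196) and (130,235), and the gripper is clear. The bystanders are where they were, so I'm handing the job in.

```bash
python3 -c "
from plant import *
print(close_job())"
```

```text
the job is handed in; nothing more can be done
None
```

The job is done and handed in at about 35 s on the robot's clock. Both nuts are in the pan, and the empty jar is lying on its side on the counter beside it.

**What I did:** I laid the small jar on its side on the counter, let go, and took hold of it again. The tool only moves straight and turns about the vertical, so I turned the jar in the grip by pushing it against the pan's lip and wall. I tapped the rim once on the near edge. One nut showed in the pan right after that tap, and the second showed as I carried the jar across the pan. I can't say whether it fell at the tap or during the carry.

**Last checks:**
- **Nuts:** the top and scene cameras both show them in the pan, at about (0.59, 0.13) and (0.55, 0.14).
- **Jar:** it is flat, with its upper side 43–44 mm above the counter and its centre near (0.60, -0.06). The gripper is open and clear of it.
- **Bystanders:** the bottle, tumbler, cap and larger jar are within 1 mm of where they started.
- **Forces:** the highest wrist force at the end of any move was about 27 N. I did not read it during the moves.

**What did not go to plan:**
- **Slipping:** the jar slid in the pads twice. I regripped it once inside the pan before the tap, and once while it stood mouth down on the counter after both nuts were out.
- **Setting down:** at the final release its foot end dropped roughly 15–20 mm, because I could not get it quite level first.
- **Pan reading:** the last measurement of the pan came out short on one side because the arm hid part of it from the camera.

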